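# Latch and lock the sample carrier in the imager's loading dock

### The arm

A 7-joint arm with a two-finger parallel gripper is mounted at the origin on the work surface. World frame = base frame: x ahead of the robot, y to its left, z up, the work surface at z = 0. Lengths are in m, angles in degrees, forces in N, time in s.
With the tool pointing down it reaches from about 0.35 to 0.9 m from the base axis. Payload 7.2 kg.
Tool frame: the origin (TCP) lies between the finger pads; the fingertips stand 8 mm ahead of it and the grasp point (between the pads) lies 11 mm behind it (bot.tips_ahead is the z of the fingertips in the tool frame, in m); z points along the fingers, y is the direction in which the jaws open and shut (so a half turn about z gives the same grasp; the last joint's range is limited). The gripper opens to 88 mm and grips with 3 to 60 N. Pads are 20 mm wide; open, the fingers measure 115 mm over their backs; the gripper's body (75 mm by 178 mm) begins 61 mm behind the grasp point.
Start: joints at [69.259, 23.554, -0.728, 91.456, 0.321, 64.991, -4.71], TCP at [0.181, -0.598, 0.231] pointing down, gripper open.
Joint ranges: [-169.25, 169.25], [-16.82, 113.86], [-84.01, 82.57], [7.8, 145.47], [-59.2, 239.2], [7.22, 106.19], [-163.78, 163.78]. Speed limits (degrees/s): [136.94, 136.94, 172.46, 172.46, 180, 180, 180].

### API

Orientations are given as [roll, pitch, yaw] about the fixed x, y, z axes, in that order (R = Rz(yaw) Ry(pitch) Rx(roll)).
In Python, from plant import bot gives the robot as it stands. The module is installed in compiled form; this text tells all that it offers. Calls block until the motion is done:
- bot.move_pose(position, orientation): joint-space move of the TCP to a pose.
- bot.movel(position, orientation=None, velocity=0.15): straight line of the TCP; orientation=None keeps the orientation; velocity is the mean speed in m/s.
- bot.movej(angles): joint-space move.
- bot.grip(opening): opening from 0.0 (shut) to 1.0 (fully open); the grip force is fixed at half the most; returns when the fingers have stopped.
- bot.pause(seconds).
- bot.solve_ik(position, orientation): joint angles nearest the present ones, or None.
- bot.get_obs(): the state.
- bot.get_image(name): name is "scene" or "top" or "wrist"; returns the picture (400x640x3 uint8, red, green, blue); there is no depth.
- bot.camera_info(name): a dict with "camera_matrix" (3x3 intrinsics, pixels), "dist_coeffs" ([k1, k2, p1, p2, k3] as OpenCV has them; the pictures are not rectified), "rvec" (rotation vector, rad) and "tvec" (3), from world to camera coordinates, as OpenCV has them. Camera axes: x right, y down, z forward; pixel columns grow to the right and rows downward; lengths in m; the calibration is good to about 2 mm. A picture is of the moment at which its call begins: read the wrist's pose just before it. camera_info takes no time and is no camera call; for the wrist camera it gives the pose at the moment of the call.
A pose or a line that the arm cannot do raises bot.PlanningError and nothing moves.
- bot.hand_in(): hands the job in, once; it reports no verdict.
Trained networks look in the newest picture that a camera, given by its name, has taken for a name from the list of things; names that differ only in an ending like _2 or _b are one class to them, and where a whole thing is asked for, a point or a joint stands for the part that bears it (a point fixed in the world has none). Each returns a list of dicts, best first, with "score" (0 to 1); they miss things now and then, are a little off and sometimes report something else, mostly with a low value. They report only what shows in the picture. A call takes as long as a camera call. They do not tell look-alikes from the thing itself.
- bot.look_for(name, camera): "extent" ([left, top, width, height] in pixels, round what is visible of it).
- bot.masks_of(name, camera): "pixels" (400x640 bool, what is visible of it) and "extent" ([left, top, width, height] in pixels, round what is visible of it).
The state is a dict: "t": time; "joint_positions": joint angles; "joint_velocities": joint speeds; "joint_torque": joint torques, N m; "position": TCP position; "orientation": TCP orientation; "ft_force": force on the tool from outside, world axes, zero at the start; "ft_torque": the same for the moment, N m; "finger_gap": opening from 0.0 (shut) to 1.0 (fully open).
Only numpy, scipy, OpenCV 4.12 (cv2) and the standard library are available. Lean on these libraries where they do the work, as an engineer would, in place of code of your own. Each camera call takes 0.05 s, during which the arm holds its last target.

### The job

Push the sample carrier along its channel into the loading dock until the sprung catch at its side clicks into the carrier's notch and the carrier cannot come back. Then slide the thumb wedge forward along its ramp until it firmly jams the carrier against the opposite rail, and let go. Push with feeling, never ramming the carrier or the wedge, and leave the rack, box and bottle around the dock where they are.

Things in the scene. Friction and masses are not known exactly. Their poses are not given: they have to be found in the camera images.
- dock: Loading dock fixed to the bench: grey base plate 260 x 166 mm, 12 mm thick, with a channel along its x axis. Origin on the bench under the channel's centre line, mid-length. x: direction of push (entry at x = -130 mm, steel end stop bar 34 mm high near the far end), y: to the left, z up. Rails 32 mm high hook over the carrier's edges, so it can only slide.
- dock_entry (a point): Point at the channel's entry end, dock x -130 mm, y 0, on the base plate's top (12 mm up). End stop and catch are one unit, clamped up to 8 mm nearer or farther along x from case to case; with the carrier against the stop this point is 98 to 114 mm behind the handle's centre. The left rail's side fit also varies, by 2.5 mm.
- carrier (a point): Centre of the loose sample carrier: a black sled 140 x 70 mm, 14 mm thick, 0.25 to 0.5 kg, on the base plate; this point is 19 mm above the bench, half-way up the sled. Axes as the dock's within a few degrees. White well plate on top, to 38 mm above the bench. A 30 mm notch for the catch is cut in the left side (from 8 mm ahead of to 22 mm behind the centre).
- carrier_handle (a point): Centre of the carrier's upright handle plate: black, 10 mm thick along the push, 44 mm wide, from 26 to 70 mm above the bench (this point at 48 mm), 62 mm behind the carrier's centre; the well plate begins 42 mm ahead of it. To be pushed about 90 to 125 mm in all; free sliding takes only 1 to 2 N. A push that ends at 18 to 20 N against the solid stop is right.
- pawl (a joint): Angle of the sprung catch (rad), a dark 50 mm steel arm on an upright pivot left of the channel. 0: nose fully out (before the carrier comes, and again when clicked in the notch); 0.1 to 0.25 while rubbing on the carrier's side. Getting past it takes about 5 to 12 N of push, first on its ramp; this eases at the click, about 4 mm before the end stop.
- wedge_tab (a point): Centre of the upright black thumb tab of the steel thumb wedge on the right of the dock: 12 mm thick along the dock's x, 24 mm wide, top 66 mm above the bench; this point 46 mm above it. The tab stands on the rear end of the wedge (60 mm long, 27 mm high). Rail and ramp around it are at most 32 mm high. Axes are the dock's.
- wedge (a joint): Travel of the thumb wedge (m), 0 (back) to 0.036, starting loose at 0 to 0.006: forward along its ramp, i.e. along the dock's x turned 14 degrees towards its y. It slides with about 2 N; with the carrier home it jams at a travel between about 0.018 and 0.031 that depends on the rails' fit and must be felt. Pushed to about 15 N it stays jammed when let go.
- tube_rack: Bystander: blue tube rack 110 x 60 x 42 mm, origin under its centre, left of the dock.
- tip_box: Bystander: red tip box 80 x 60 x 39 mm, origin under its centre, right of the dock.
- bottle: Bystander: white bottle, 56 mm diameter, 110 mm tall, origin under its centre, right of the dock.
There are look-alikes about, which are no part of the job. Leave any red look-alike of the part that bears carrier alone.

How it is judged:
By the outcome, as a careful person would: the job done as asked, in the order asked, and still so for the second after the job is handed in, with the robot touching nothing.
It also fails if it takes over 42 s, if anything falls off the work surface, if the arm or the gripper's body presses on something with over 40 N, if the wrist force passes 120 N, or if a joint passes its speed limit or range.

## Working session

There is one attempt and no reset: what is moved stays moved. The work goes in short steps, each a Python script; the robot and the scene stay as the last script left them, time stands still between calls to the robot, and variables do not carry over. Pictures are saved under pics/ and viewed, and the job is handed in when it is done.

```bash
mkdir -p pics
python3 - <<'E'
from plant import bot
import cv2,numpy as np
for n in ["scene","top"]:
    im=bot.get_image(n); cv2.imwrite(f"pics/{n}0.png",im[...,::-1])
    ci=bot.camera_info(n); print(n,ci)
    for k in ["dock","carrier","carrier_handle","wedge_tab","pawl","tube_rack","tip_box","bottle"]:
        try: print(k,[(round(d["score"],2),np.round(d["extent"]).tolist()) for d in bot.look_for(k,n)][:4])
        except Exception as e: print(k,e)
print(bot.get_obs())
E
```

```text
scene {'camera_matrix': array([[457.10311744,   0.        , 320.57250405],
       [  0.        , 457.10311744, 194.63968151],
       [  0.        ,   0.        ,   1.        ]]), 'dist_coeffs': array([-0.01809614,  0.        ,  0.        ,  0.        ,  0.        ]), 'rvec': array([ 1.98139719,  1.22662594, -0.57123116]), 'tvec': array([-0.28228842, -0.2746148 ,  1.43055   ])}
dock [(0.83, [234.0, 186.0, 98.0, 104.0])]
carrier [(0.96, [367.0, 158.0, 53.0, 40.0]), (0.83, [280.0, 137.0, 42.0, 34.0]), (0.78, [261.0, 168.0, 35.0, 65.0]), (0.33, [253.0, 218.0, 20.0, 37.0])]
carrier_handle [(0.86, [280.0, 134.0, 40.0, 36.0]), (0.85, [254.0, 170.0, 42.0, 57.0]), (0.6, [367.0, 156.0, 51.0, 44.0])]
wedge_tab [(0.6, [254.0, 220.0, 18.0, 36.0]), (0.44, [329.0, 187.0, 48.0, 47.0])]
pawl [(0.72, [302.0, 214.0, 8.0, 24.0])]
tube_rack [(0.55, [330.0, 188.0, 44.0, 46.0])]
tip_box [(0.71, [171.0, 212.0, 36.0, 40.0]), (0.66, [255.0, 169.0, 43.0, 61.0])]
bottle [(0.83, [167.0, 252.0, 36.0, 56.0]), (0.62, [255.0, 224.0, 17.0, 33.0])]
top {'camera_matrix': array([[397.67050707,   0.        , 320.90554354
[... 840 characters left out ...]
't': 0.9, 'joint_positions': array([69.25903059, 23.5539494 , -0.7286933 , 91.45439437,  0.32051583,
       64.99045476, -4.70966758]), 'joint_velocities': array([ 0.04912544,  0.07104507,  0.05897963,  0.10135185,  0.03910841,
       -0.11424428, -0.01683039]), 'joint_torque': array([ 4.10001967e-04, -5.87709975e+01,  6.40533529e-01, -2.91374356e+01,
       -5.39898535e-02,  1.03155427e-02, -9.23669205e-06]), 'position': array([ 0.18099993, -0.59823221,  0.23066523]), 'orientation': array([ 1.79996826e+02, -9.81390257e-04,  1.68347782e+01]), 'ft_force': array([0.84544413, 0.32181992, 0.0198491 ]), 'ft_torque': array([ 0.04202813, -0.03542782,  0.02649875]), 'finger_gap': 0.9984073072050196}
```

Run:
```python
import cv2
a=cv2.imread("pics/top0.png")
cv2.imwrite("pics/top0b.png",cv2.resize(a[110:330,190:490],None,fx=2.6,fy=2.6,interpolation=cv2.INTER_CUBIC))
a=cv2.imread("pics/scene0.png")
cv2.imwrite("pics/scene0b.png",cv2.resize(a[120:320,160:430],None,fx=2.9,fy=2.9,interpolation=cv2.INTER_CUBIC))
```

```text
(no output)
```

View pics/top0b.png

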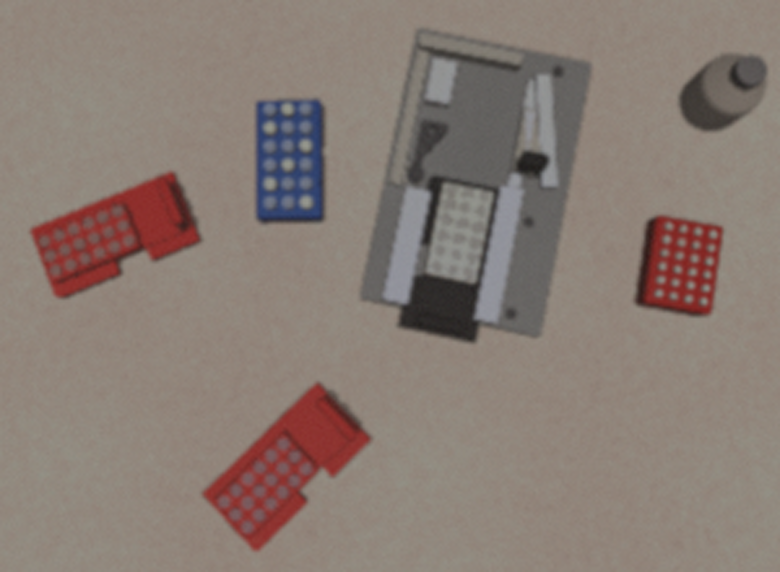

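View pics/scene0b.png

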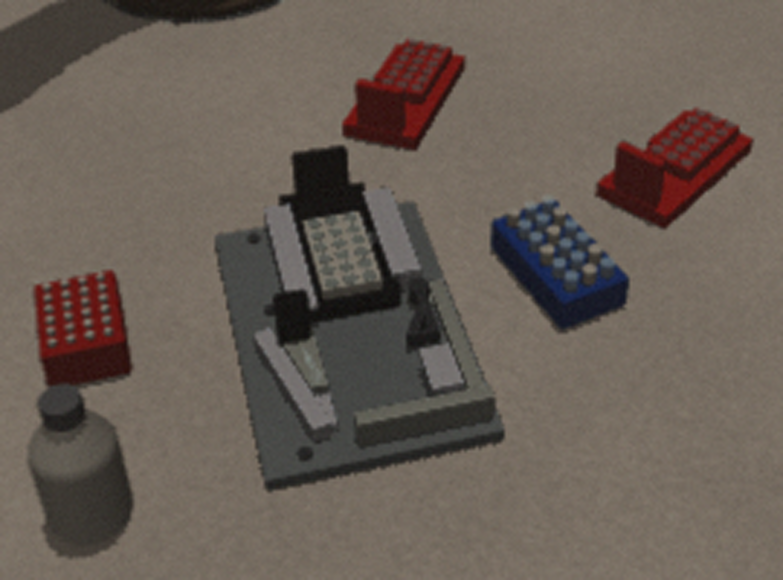

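```bash
cat > h.py <<'E'
import numpy as np,cv2
from plant import bot
def ray(n,px,z,ci=None):
    ci=ci or bot.camera_info(n)
    R,_=cv2.Rodrigues(ci["rvec"]);t=np.array(ci["tvec"]).ravel()
    p=cv2.undistortPoints(np.array([[px]],float),ci["camera_matrix"],ci["dist_coeffs"]).ravel()
    c=-R.T@t;d=R.T@np.array([p[0],p[1],1]);return c+d*(z-c[2])/d[2]
E
python3 - <<'E'
from h import *
c=lambda x,y:(x/2.6+190,y/2.6+110)
for n,p in dict(FL=(420,30),FR=(590,63),NR=(541,337),NL=(362,298)).items(): print(n,ray("top",c(*p),.012).round(4))
s=lambda x,y:(x/2.9+160,y/2.9+120)
for n,p in dict(FL=(500,436),FR=(268,486),NR=(217,238),NL=(410,203)).items(): print(n,ray("scene",s(*p),.012).round(4))
a=cv2.imread("pics/top0.png")
cv2.imwrite("pics/topA.png",np.hstack([cv2.resize(a[220:250,335:385],None,fx=8,fy=8,interpolation=cv2.INTER_CUBIC),cv2.resize(a[150:180,375:425],None,fx=8,fy=8,interpolation=cv2.INTER_CUBIC)])*1)
a=cv2.imread("pics/scene0.png")
cv2.imwrite("pics/scA.png",np.hstack([cv2.resize(a[165:205,250:300],None,fx=8,fy=8,interpolation=cv2.INTER_CUBIC),cv2.resize(a[215:255,245:295],None,fx=8,fy=8,interpolation=cv2.INTER_CUBIC)]))
E
```

```text
FL [ 0.7322 -0.0296  0.012 ]
FR [ 0.703  -0.1876  0.012 ]
NR [ 0.4488 -0.1411  0.012 ]
NL [0.4801 0.0196 0.012 ]
FL [ 0.7424 -0.0298  0.012 ]
FR [ 0.7128 -0.1861  0.012 ]
NR [ 0.4586 -0.1365  0.012 ]
NL [0.4867 0.0206 0.012 ]
```

View pics/topA.png

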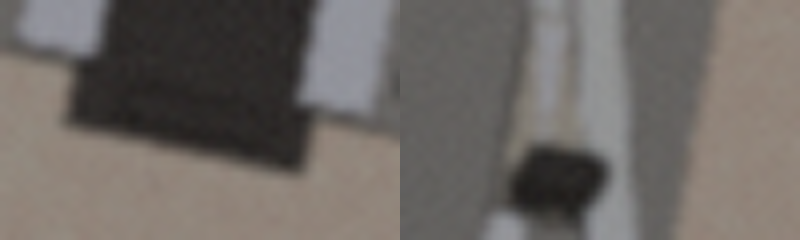

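View pics/scA.png

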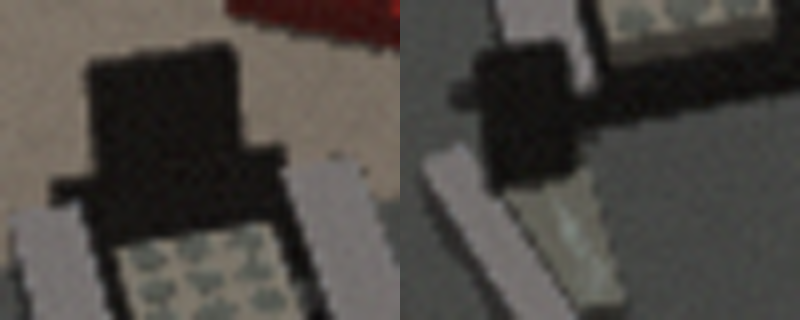

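Run:
```python
from h import *
for n in ["top","scene"]:
    ci=bot.camera_info(n);R,_=cv2.Rodrigues(ci["rvec"]);print(n,(-R.T@ci["tvec"]).round(3))
for z in (.07,.026): print("carrier rear corners top",z,[ray("top",p,z).round(4) for p in [(343.1,235.25),(372.75,241.5)]])
print("handle top scene",[ray("scene",p,.07).round(4) for p in [(261,172.75),(279.4,170.25)]])
print("tab top scene",[ray("scene",p,.066).round(4) for p in [(254.4,221.5),(265.6,220)]])
print("tab top cam corners",[ray("top",p,.066).round(4) for p in [(391,175),(399.8,176.5),(393,168.3),(401,170)]])
```

```text
top [0.412 0.025 0.945]
scene [ 1.266 -0.321  0.703]
carrier rear corners top 0.07 [array([ 0.4533, -0.0109,  0.07  ]), array([ 0.4412, -0.0757,  0.07  ])]
carrier rear corners top 0.026 [array([ 0.4553, -0.0127,  0.026 ]), array([ 0.4426, -0.0807,  0.026 ])]
handle top scene [array([ 0.4537, -0.065 ,  0.07  ]), array([ 0.4636, -0.0234,  0.07  ])]
tab top scene [array([ 0.5976, -0.1346,  0.066 ]), array([ 0.6036, -0.1125,  0.066 ])]
tab top cam corners [array([ 0.5906, -0.1164,  0.066 ]), array([ 0.5876, -0.1361,  0.066 ]), array([ 0.6061, -0.121 ,  0.066 ]), array([ 0.6025, -0.1389,  0.066 ])]
```

```bash
cat >> h.py <<'E'
YAW=-10.85
u=np.array([np.cos(np.radians(YAW)),np.sin(np.radians(YAW)),0]);v=np.array([-u[1],u[0],0])
H=np.array([0.4568,-0.0472,0]); T=np.array([.598,-.126,0])
O=[180,0,YAW]
def st(b=0):
    o=bot.get_obs();f=np.array(o["ft_force"])-b
    return o["t"],np.array(o["position"]),f
E
python3 - <<'E'
from h import *
print([ray("top",p,.03).round(3) for p in [(301,289),(230,200),(466,150)]])
t=st()[0]
p=H-.05*u;p[2]=.16
bot.move_pose(p,O);print(bot.get_obs()["t"]-t)
bot.grip(0);print(bot.get_obs()["t"]-t,bot.get_obs()["finger_gap"])
ci=bot.camera_info("wrist");np.save("ci.npy",ci,allow_pickle=True);print(ci)
for n in ["wrist","top"]: cv2.imwrite(f"pics/{n}1.png",bot.get_image(n)[...,::-1])
print(bot.get_obs())
E
```

```text
[array([0.333, 0.08 , 0.03 ]), array([0.531, 0.252, 0.03 ]), array([ 0.661, -0.297,  0.03 ])]
2.1750000000000003
3.5166999999999997 0.006888273581398545
{'camera_matrix': array([[305.9005476 ,   0.        , 321.39675746],
       [  0.        , 305.9005476 , 198.94514362],
       [  0.        ,   0.        ,   1.        ]]), 'dist_coeffs': array([0.00986337, 0.        , 0.        , 0.        , 0.        ]), 'rvec': array([-1.87761546,  2.27228853,  0.31855672]), 'tvec': array([0.04035055, 0.3766543 , 0.43402857])}
{'t': 4.5167, 'joint_positions': array([  27.19505428,    9.91851894,  -31.37550179,  122.70529202,
          6.82380531,   49.00655678, -109.13620652]), 'joint_velocities': array([ 0.00187995,  0.03407649,  0.07919384,  0.00878506,  0.04293581,
       -0.03274904,  0.16389166]), 'joint_torque': array([-1.65581812e-03, -3.36712861e+01, -2.12745622e+00, -2.41777021e+01,
        1.84129545e-02, -7.28255720e-02, -1.55467217e-05]), 'position': array([ 0.40768394, -0.03778492,  0.1599995 ]), 'orientation': array([ 1.79999645e+02,  1.09499762e-03, -1.08495499e+01]), 'ft_force': array([ 1.08435504, -0.81052873, -0.04611697]), 'ft_torque': array([-0.00142037,  0.01907525,  0.03824544]), 'finger_gap': 0.0065073961457142344}
```

View pics/wrist1.png

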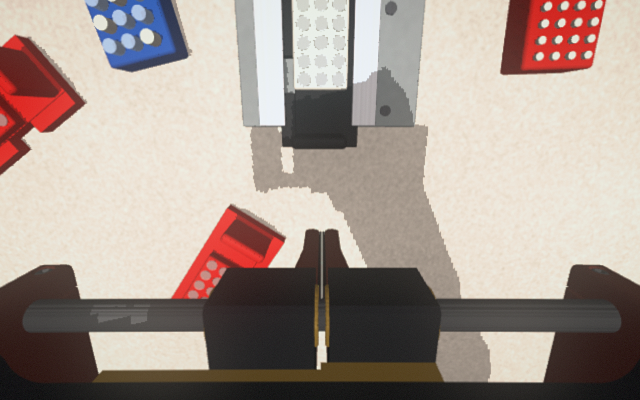

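Run:
```python
from h import *
ci=np.load("ci.npy",allow_pickle=True).item()
f=lambda p,z:(lambda r:(round(r@u,4),round(r@v,4)))(ray("",p,z,ci))
print("plate",f((242,126),.012),f((414,126),.012))
print("carr rear",f((283,147),.026),f((357,147),.026))
print("handle rear top?",f((294,149),.07),f((357,149),.07))
print("H",H@u,H@v,"T",T@u,T@v, "tcp",st()[1]@u,st()[1]@v)
a=cv2.imread("pics/wrist1.png")
cv2.imwrite("pics/w1z.png",cv2.resize(a[80:160,235:425],None,fx=4,fy=4,interpolation=cv2.INTER_CUBIC))
```

```text
plate (np.float64(0.468), np.float64(0.1164)) (np.float64(0.4679), np.float64(-0.0486))
carr rear (np.float64(0.4496), np.float64(0.076)) (np.float64(0.4496), np.float64(0.007))
handle rear top? (np.float64(0.4529), np.float64(0.0619)) (np.float64(0.4529), np.float64(0.012))
H 0.45751880373532056 0.03963110178384155 T 0.6110278114535077 -0.011180949438063892 tcp 0.40750849463967864 0.03963234216490997
```

View pics/w1z.png

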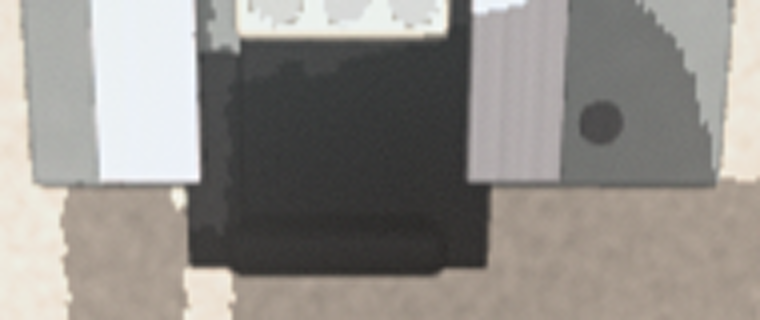

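```bash
cat >> h.py <<'E'
def P(a,b,z): return a*u+b*v+np.array([0,0,z])
def push(d,p0,dist,step,vel,stop,b,log):
    s=0
    while s<dist-1e-9:
        s+=step; bot.movel(p0+d*s,None,velocity=vel)
        t,p,f=st(b); log.append((round(t,2),round(s*1e3,1),round((p-p0)@d*1e3,2),round(-f@d,1),round(float(np.linalg.norm(f)),1)))
        if -f@d>stop: return s,True
    return s,False
E
python3 - <<'E'
from h import *
bot.movel(P(.4075,.041,.048),O,velocity=.12)
b=np.mean([st()[2] for _ in range(3)],0); np.save("b.npy",b)
print(st()[0],b)
bot.movel(P(.437,.041,.048),None,velocity=.08); print(st(b))
L=[]
print(push(u,P(.437,.041,.048),.032,.004,.03,10,b,L)); print(*L,sep="\n")
E
```

```text
5.6 [ 0.48999134 -0.01590741 -0.35705864]
(6.1167, array([ 0.43675566, -0.04199774,  0.04797621]), array([-0.31690146, -0.05600921,  0.18299853]))
(0.032, False)
(6.4, 4.0, np.float64(3.94), np.float64(0.1), 0.7)
(6.68, 8.0, np.float64(8.19), np.float64(0.0), 0.6)
(6.97, 12.0, np.float64(12.38), np.float64(-0.1), 0.3)
(7.25, 16.0, np.float64(16.48), np.float64(0.2), 0.8)
(7.53, 20.0, np.float64(20.48), np.float64(-0.1), 0.6)
(7.82, 24.0, np.float64(24.46), np.float64(0.5), 1.3)
(8.1, 28.0, np.float64(28.45), np.float64(-0.1), 0.2)
(8.38, 32.0, np.float64(32.46), np.float64(0.7), 1.3)
```

Run:
```python
from h import *
w=bot.get_image("wrist");t=bot.get_image("top")
cv2.imwrite("pics/c2.png",np.vstack([cv2.resize(w[100:260,220:420],None,fx=3,fy=2,interpolation=cv2.INTER_CUBIC),cv2.resize(t[110:250,320:430],(600,280))])[...,::-1][:600])
```

```text
(no output)
```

View pics/c2.png

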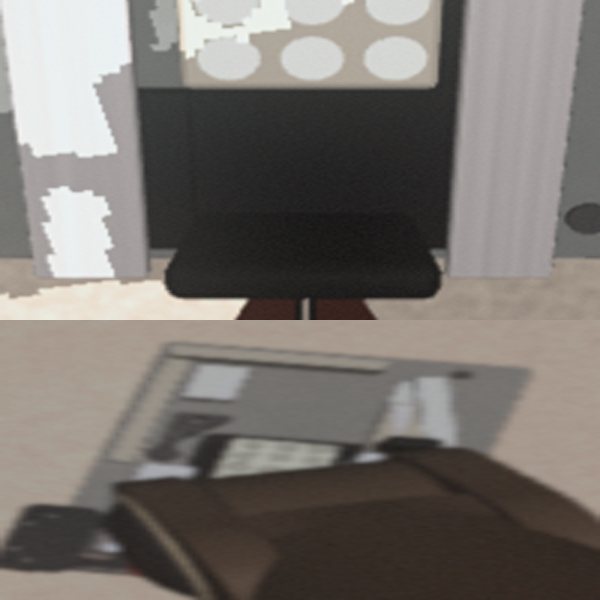

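Run:
```python
from h import *
b=np.load("b.npy");L=[]
r=push(u,P(.469,.041,.048),.042,.007,.04,7,b,L)
r2=None
if not r[1]: r2=push(u,P(.511,.041,.048),.034,.002,.02,13,b,L)
print(r,r2); print(*[tuple(map(float,l)) for l in L],sep="\n")
```

```text
(0.042, False) (0.034000000000000016, False)
(8.81, 7.0, 7.6, 0.7, 0.7)
(9.13, 14.0, 13.42, 4.1, 5.1)
(9.46, 21.0, 19.86, 6.6, 7.8)
(9.78, 28.0, 27.28, 4.7, 4.7)
(10.11, 35.0, 35.01, 2.6, 3.0)
(10.43, 42.0, 42.18, 2.6, 3.0)
(10.68, 2.0, 1.79, 4.6, 4.7)
(10.93, 4.0, 3.94, 4.6, 5.1)
(11.18, 6.0, 6.07, 3.6, 3.9)
(11.43, 8.0, 8.12, 3.7, 4.4)
(11.68, 10.0, 10.11, 3.6, 4.0)
(11.93, 12.0, 12.14, 4.5, 4.7)
(12.18, 14.0, 14.13, 3.2, 4.3)
(12.43, 16.0, 16.12, 4.0, 4.6)
(12.68, 18.0, 18.11, 3.1, 4.0)
(12.93, 20.0, 20.14, 3.8, 5.1)
(13.18, 22.0, 22.13, 3.0, 4.4)
(13.43, 24.0, 24.1, 4.2, 5.0)
(13.68, 26.0, 26.13, 3.8, 4.6)
(13.93, 28.0, 28.2, 3.8, 4.5)
(14.18, 30.0, 30.15, 3.3, 4.0)
(14.43, 32.0, 32.11, 4.4, 4.5)
(14.68, 34.0, 34.13, 3.8, 5.1)
```

Run:
```python
from h import *
b=np.load("b.npy");L=[]
r=push(u,P(.545,.041,.048),.026,.001,.015,7,b,L)
r2=None
if r[1]: r2=push(u,P(.545+r[0],.041,.048),.006,.0004,.01,18,b,L)
print(r,r2); print(*[tuple(map(float,l)) for l in L],sep="\n")
```

```text
(0.014000000000000005, True) (0.0028000000000000004, True)
(14.93, 1.0, 0.96, 4.9, 5.3)
(15.18, 2.0, 1.97, 3.5, 4.7)
(15.43, 3.0, 3.0, 4.3, 5.1)
(15.68, 4.0, 4.04, 4.7, 5.1)
(15.93, 5.0, 5.05, 4.5, 5.2)
(16.18, 6.0, 6.06, 3.7, 5.0)
(16.43, 7.0, 7.82, 2.0, 2.8)
(16.68, 8.0, 8.91, 1.2, 1.5)
(16.93, 9.0, 9.34, 0.7, 1.2)
(17.18, 10.0, 9.97, 2.3, 3.1)
(17.43, 11.0, 10.96, 2.6, 2.9)
(17.68, 12.0, 11.97, 2.4, 3.0)
(17.93, 13.0, 11.97, 6.7, 8.5)
(18.18, 14.0, 11.98, 9.4, 11.3)
(18.43, 0.4, -2.03, 11.4, 14.4)
(18.68, 0.8, -2.02, 12.4, 16.5)
(18.93, 1.2, -2.01, 14.3, 18.7)
(19.18, 1.6, -2.03, 15.0, 19.3)
(19.43, 2.0, -2.03, 17.1, 21.9)
(19.68, 2.4, -2.01, 17.1, 22.8)
(19.93, 2.8, -2.03, 18.9, 25.0)
```

Run:
```python
from h import *
bot.movel(P(.54,.041,.048),None,velocity=.08)
print(st(np.load("b.npy")))
bot.movel(P(.54,.041,.11),None,velocity=.2)
bot.movel(P(.57,-.011,.11),None,velocity=.15)
ci=bot.camera_info("wrist");np.save("ci2.npy",ci,allow_pickle=True)
w=bot.get_image("wrist");cv2.imwrite("pics/wrist3.png",w[...,::-1])
s=bot.get_image("scene");cv2.imwrite("pics/scene3.png",cv2.resize(s[120:320,160:430],None,fx=2.9,fy=2.9,interpolation=cv2.INTER_CUBIC)[...,::-1])
print(st())
```

```text
(20.3583, array([ 0.5387804 , -0.06178892,  0.0483024 ]), array([-0.3274514 ,  0.69374889, -0.08129713]))
(21.4667, array([ 0.55726952, -0.11658176,  0.10962113]), array([-0.56616407, -0.25622844,  0.60922921]))
```

View pics/wrist3.png

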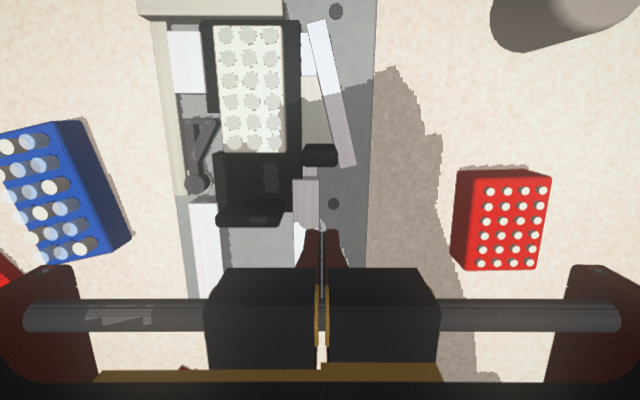

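View pics/scene3.png

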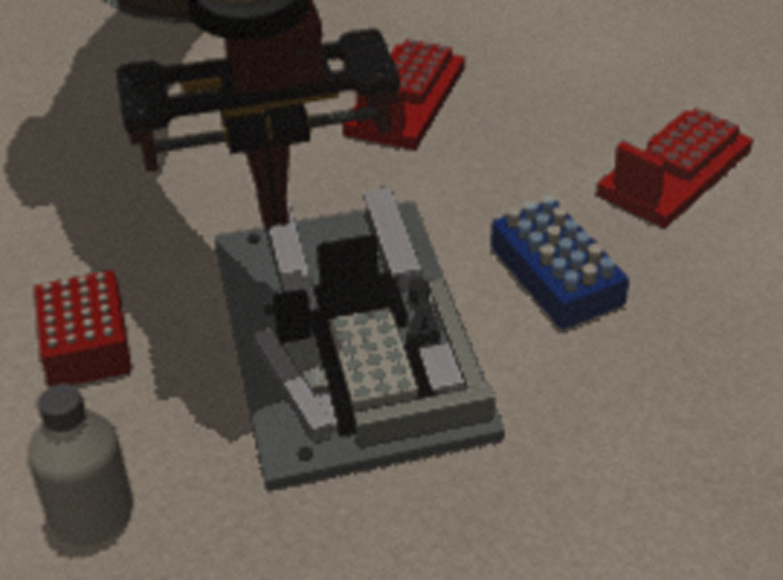

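Run:
```python
from h import *
ci=np.load("ci2.npy",allow_pickle=True).item()
f=lambda p,z:(lambda r:(round(r@u,4),round(r@v,4)))(ray("",p,z,ci))
for p in [(303,144),(337,144),(302,157),(336,157),(302,167),(336,167)]: print(p,f(p,.066))
a=cv2.imread("pics/wrist3.png")
cv2.imwrite("pics/w3z.png",np.hstack([cv2.resize(a[130:190,285:355],None,fx=6,fy=6,interpolation=cv2.INTER_CUBIC),cv2.resize(a[100:200,175:235],None,fx=6,fy=3.6,interpolation=cv2.INTER_CUBIC)]))
```

```text
(303, 144) (np.float64(0.6232), np.float64(0.0018))
(337, 144) (np.float64(0.6232), np.float64(-0.0198))
(302, 157) (np.float64(0.6149), np.float64(0.0026))
(336, 157) (np.float64(0.6149), np.float64(-0.0193))
(302, 167) (np.float64(0.6084), np.float64(0.0027))
(336, 167) (np.float64(0.6084), np.float64(-0.0194))
```

View pics/w3z.png

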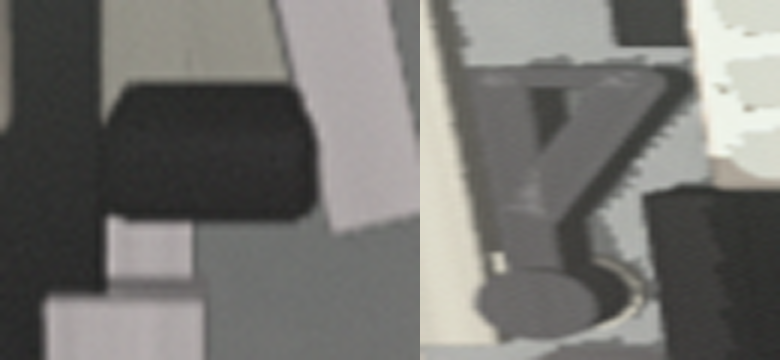

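Run:
```python
from h import *
a=np.radians(14);d=np.cos(a)*u+np.sin(a)*v
bot.movel(P(.582,-.011,.050),O,velocity=.12)
b=np.mean([st()[2] for _ in range(3)],0);np.save("b2.npy",b)
p0=P(.582,-.0125,.050); L=[]
bot.movel(p0+d*.008,None,velocity=.05)
p0=p0+d*.008
r=push(d,p0,.024,.004,.03,4.5,b,L)
s=r[0];r2=r3=None
if not r[1]:
    r2=push(d,p0+d*s,.03,.0015,.02,6,b,L); s+=r2[0]
np.save("p1.npy",p0+d*s)
if r[1] or r2[1]:
    r3=push(d,p0+d*s,.005,.0004,.01,15.5,b,L); s+=r3[0]; np.save("p1.npy",p0+d*s)
print(r,r2,r3,st(b)); print(*[tuple(map(float,l)) for l in L],sep="\n")
```

```text
(0.024, False) (0.0075, True) (0.002, True) (26.6333, array([ 0.60687463, -0.11986484,  0.04992474]), array([-16.22243876,   0.37156152,  10.97393153]))
(22.72, 4.0, 4.18, -0.8, 1.5)
(23.0, 8.0, 8.17, -0.4, 1.3)
(23.28, 12.0, 11.81, 1.3, 1.3)
(23.57, 16.0, 16.06, 1.5, 1.8)
(23.85, 20.0, 20.31, 1.3, 2.6)
(24.13, 24.0, 24.41, 0.8, 1.7)
(24.38, 1.5, 1.63, 1.4, 2.8)
(24.63, 3.0, 3.05, 2.1, 2.6)
(24.88, 4.5, 4.6, 2.0, 2.5)
(25.13, 6.0, 5.22, 5.4, 5.8)
(25.38, 7.5, 5.49, 10.1, 11.8)
(25.63, 0.4, -1.99, 11.4, 13.3)
(25.88, 0.8, -1.99, 13.5, 15.9)
(26.13, 1.2, -1.95, 13.2, 16.3)
(26.38, 1.6, -1.87, 15.4, 18.4)
(26.63, 2.0, -1.82, 16.2, 19.6)
```

Run:
```python
from h import *
a=np.radians(14);d=np.cos(a)*u+np.sin(a)*v
p=st()[1]; p1=p-.02*d
bot.movel(p1,None,velocity=.08)
p1[2]=.11; bot.movel(p1,None,velocity=.15)
bot.movel(P(.57,-.011,.11),None,velocity=.15)
ci=bot.camera_info("wrist");np.save("ci4.npy",ci,allow_pickle=True)
w=bot.get_image("wrist");cv2.imwrite("pics/wrist4.png",w[...,::-1])
m=bot.masks_of("wedge_tab","wrist"); print([(round(x["score"],2),x["extent"]) for x in m[:3]])
s=bot.get_image("scene");cv2.imwrite("pics/scene4.png",cv2.resize(s[120:320,160:430],None,fx=2.9,fy=2.9,interpolation=cv2.INTER_CUBIC)[...,::-1])
print(st(np.load("b2.npy")))
```

```text
[(0.87, [293.6, 42.5, 37.2, 93.6])]
(28.125, array([ 0.55836795, -0.11809792,  0.10968699]), array([-0.03725138,  0.57514596, -0.76577666]))
```

View pics/wrist4.png

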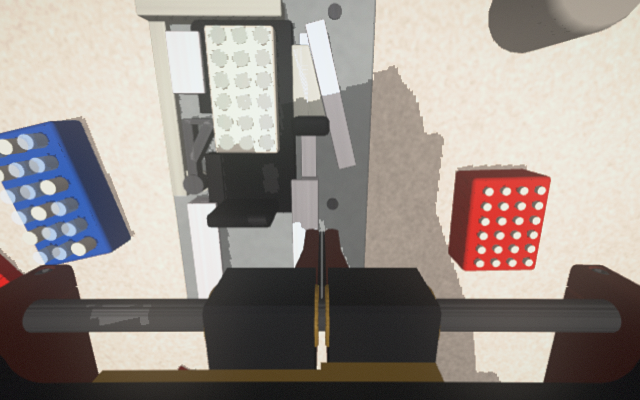

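View pics/scene4.png

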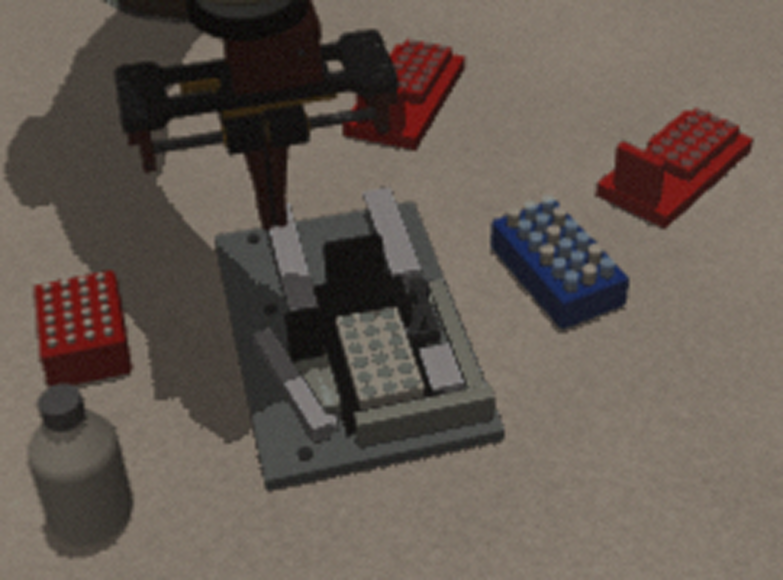

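Run:
```python
from h import *
ci=np.load("ci4.npy",allow_pickle=True).item()
f=lambda p,z:(lambda r:(round(r@u,4),round(r@v,4)))(ray("",p,z,ci))
for p in [(294,115),(329,115)]: print(p,f(p,.066))
q=np.array([0.60687463,-0.11986484,0]);print("push end front",q@u+.01,q@v)
a=cv2.imread("pics/wrist4.png")
cv2.imwrite("pics/w4z.png",np.hstack([cv2.resize(a[90:200,270:360],None,fx=4,fy=4,interpolation=cv2.INTER_CUBIC),cv2.resize(a[90:200,165:265],None,fx=4,fy=4,interpolation=cv2.INTER_CUBIC)]))
```

```text
(294, 115) (np.float64(0.6411), np.float64(0.0063))
(329, 115) (np.float64(0.6411), np.float64(-0.0154))
push end front 0.6285889198377563 -0.0034849189116075625
```

View pics/w4z.png

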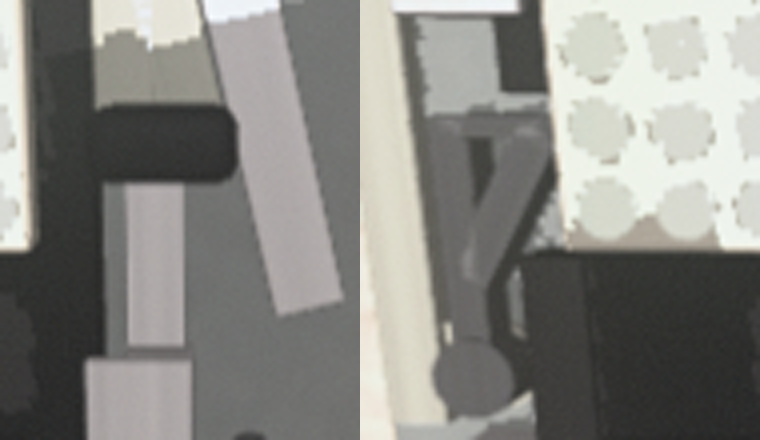

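Run:
```python
from h import *
bot.hand_in();print(bot.get_obs()["t"])
```

```text
the job is handed in; nothing more can be done
the job is handed in; nothing more can be done
```

I pushed the carrier home until the catch clicked, then jammed it with the thumb wedge, and handed the job in at about 28 s of the 42 s allowed.

- **Carrier:** I pushed the handle with the shut fingers. The catch's ramp showed as about 6.6 N. The click showed as an ease from about 4 N to about 1 N, some 5 mm before the end stop. I ended the push against the stop at 18.9 N along the channel, with a total tool force of 25 N. The later picture shows the catch's nose in the notch.
- **Wedge:** I pushed the tab along its ramp direction. It jammed after roughly 19 mm, and I finished at 16.2 N. After I let go, the picture put the tab's rear face within 1 mm of where the finger had left it. The carrier had shifted several millimetres over to the left rail.
- **Surroundings:** In the pictures the rack, box, bottle and both red look-alikes had not moved. The arm was clear and the wrist force was back to zero, within noise.

**Disagreements:** The scene-camera points for the dock were 6–10 mm off the top camera's. I went with the top and wrist cameras, and the contact positions bore them out. I did not tug the carrier or push the wedge again; the catch and the jam are judged from the forces and the pictures only.

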